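# Clamp a freshly glued puck in the bonding fixture

### The arm

A 6-joint arm with a two-finger parallel gripper is mounted at the origin on the work surface; the furniture and walls round the work are solid. World frame = base frame: x ahead of the robot, y to its left, z up, the work surface at z = 0. Lengths are in m, angles in rad, forces in N, time in s.
With the tool pointing down it reaches from about 0.35 to 0.775 m from the base axis. Payload 5.5 kg.
Tool frame: the origin (TCP) lies at the very end of the fingers, on their centre line; the grasp point (between the pads) lies 19 mm behind it; x points along the fingers, y is the direction in which the jaws open and shut, and the axes are right-handed (so a half turn about x gives the same grasp; the last joint's range is limited). The gripper opens to 85 mm and grips with 20 to 120 N. Pads are 22 mm wide; open, the fingers measure 114 mm over their backs; the gripper's body (76 mm by 85 mm) begins 54 mm behind the grasp point. The pads swing forward as they close: fully open they stand 13 mm farther back than shut.
Start: joints at [-0.14, 0.313, 0.046, 1.304, 0, 1.431], TCP at [0.575, -0, 0.231] pointing down, gripper open.
Joint ranges: [-2.76, 2.76], [-0.86, 1.69], [-1.03, 1.26], [-2.2, 2.34], [-1.47, 1.5], [-3.14, 3.14]. Speed limits (rad/s): [2.57, 2.57, 3.14, 3.14, 3.14, 3.14].

### API

Orientations are given as a unit quaternion [w, x, y, z].
In Python, from workcell import env gives the robot as it stands.
- The arm moves only by the tool drive_tool, never from a script. Its argument "plan" is a list that holds one entry, the list of rows, each a list of 7 numbers: the shift along the tool's x, y, z in cm, then the turn, a rotation vector about the tool's x, y, z in degrees, then the opening, from 0 (shut) to 1 (fully open). In form: [[[tx, ty, tz, wx, wy, wz, fingers], ...]]. A call has exactly 5 rows; each row shifts and turns the commanded pose from where the row before left it, along the tool's axes as they then stand; what a row does not reach is not made up. A row lasts 1/12 s, in which the tool goes at most 41.7 mm and 7.16 degrees, less where a joint would pass 70% of its speed; a pose out of reach is approached as far as the arm can. A call with a gripper value outside its range is refused whole. The fingers move at their own pace and stop on an object; "squeeze" is the grip in N (left out, the last holds). Time passes only in rows, so rows that do not move let the fingers close, or fill a call up. It gives the time, the measured TCP pose, the force and the opening at its end, in the units of the state.
- env.get_state(): the state, without advancing time (a new reading comes with each control period).
- env.read_camera(name): name is "scene" or "side" or "wrist"; returns the picture (384x512x3 uint8, red, green, blue); there is no depth.
- env.camera_model(name): a dict with "camera_matrix" (3x3 intrinsics, pixels), "k1" (the pictures are not rectified: a ray, as slopes to the right and down, at radius r is drawn at 1 + k1 r^2 times it, then the intrinsics apply), "camera_from_world" (4x4, takes a point from world to camera coordinates); the wrist camera has in their place "T_tool_cam" (4x4, takes a point from camera to tool coordinates, whose origin is the TCP and whose axes are the tool frame's). Camera axes: x right, y down, z forward; pixel columns grow to the right and rows downward; lengths in m; the calibration is good to about 2 mm. A picture is of the moment at which its call begins: read the wrist's pose just before it. camera_model takes no time and is no camera call.
- env.hand_in(): hands the job in, once; it reports no verdict.
The state is a dict: "clock": time; "joint_pos": joint angles; "qvel": joint speeds; "tau": joint torques, N m; "tcp_pos": TCP position; "orientation": TCP orientation; "wrist_force": force on the tool from outside, world axes, zero at the start; "ft_torque": the same for the moment, N m; "finger_gap": finger opening in m.
Only numpy, scipy, OpenCV 4.12 (cv2) and the standard library are available. Lean on these libraries where they do the work, as an engineer would, in place of code of your own. Each camera call takes 0.05 s, during which the arm holds its last target.

### The job

The loose puck on the bonding fixture has just been glued and must be clamped to cure. With the fingertips only, push it back along the plate until it is home against both steel posts, then push the swing arm round over it against the arm's stop, and then run the red thumbscrew down by stroking its wings clockwise, again and again, until the screw is fully down and stops turning, with its rubber foot pressing on the puck. Work gently: do not pinch or lift anything, do not shift the puck off its posts again, and leave the other things on the bench alone.

Things in the scene. Friction and masses are not known exactly. Their poses are not given: they have to be found in the camera images.
- fixture: bonding fixture, fixed to the bench: aluminium plate 206 x 176 mm, on feet, its top 40 mm above the bench, with a lug on its right (-y) side. Origin 24 mm above the bench under the seat's centre; own +x points from the front (operator) to the two locating posts, +y left. The posts (16 mm thick, 30 mm above the plate) stand at x +47, y +67 and -67 mm: a puck pushed along +x centres itself between them
- seat_centre (a point): the point where puck_centre lies when the puck touches both posts (a dry puck may stick a few mm to one side and need a second nudge); 60 mm above the bench, axes as the fixture's
- puck_centre (a point): centre, half-way up, of the puck that stands loose on the plate: black disc with grey top, diameter 148, height 40 mm, about 0.42 kg. Its thin cable stub and the pin (up to 23 mm high) in the middle of its top cannot be felt. It starts 25 to 45 mm in front of the seat and slides with a push of 2 to 6 N
- puck: the same puck; origin near the middle of its underside, z up
- clamp_arm (a joint): hinge (rad) of the grey swing arm. 0: over the puck against its stop, pointing along the fixture's +y. Grows counter-clockwise from above; parked at 1.5 to 1.95, pointing to the fixture's front. In fixture axes the arm points along (-sin q, cos q). Stiff (0.45 N m: 11 N on its flank 40 mm out), stays where it is left. Bar 22 mm wide, 98 to 114 mm above the bench; the end round the screw has 31 mm diameter
- pivot (a point): point on the axis of the swing arm at mid-height of the arm, 106 mm above the bench, at x 0, y -130 mm of the fixture. Below it a pillar 26 mm thick, above it a screw head 17 mm wide up to 121 mm above the bench. The arm's stop is a post 11 mm thick at x +17, y -104 mm, up to 110 mm above the bench
- bar_mid (a point): middle of the arm's bar, 40 mm out from the pivot axis, 106 mm above the bench; moves with the arm
- screw_axis (a point): point on the upright axis of the thumbscrew, in the outer end of the arm 95 mm from the pivot axis, 132 mm above the bench; moves with the arm
- thumbscrew (a joint): turn (rad) of the red thumbscrew, growing clockwise from above (tightening, 4 mm down a turn). Starts at 0 to 2.5; stops, a little springily, at 12.57, its shoulder on the arm. Two opposite wings 8 mm thick, out to 41 mm from the axis; hub 20 mm thick. At multiples of pi the wings lie along the arm. They cover heights of 133 to 149 mm above the bench at 0, 8 mm lower at the stop. Turns easily (0.012 N m), stays put
- spindle: spindle of the thumbscrew with all it carries (wings and foot); goes straight down as the thumbscrew is turned
- foot: rubber foot of 22 mm diameter under the spindle, on a 4 N/mm spring; 5.5 mm above the puck's top with the thumbscrew at 0. It meets the puck's top about 0.6 turn before the stop and presses on it with about 10 N at the stop. Origin in the middle of its underside
- spray_can: bystander: tall white spray can with orange top, 66 x 66 x 271 mm, to the left
- glue_pot: bystander: small glue pot with a brush, 43 mm wide, 130 mm high, to the left of the fixture
- lid_spare: bystander: turned aluminium lid, 116 mm flange, 26 mm high, in front of the fixture to the left
- paste_tin: bystander: yellow tin, 57 mm diameter, 24 mm high, on the left
- spacer_block: bystander: white block 30 x 50 x 20 mm on the left

How it is judged:
By the outcome, as a careful person would: the job done as asked, in the order asked, and still so for the second after the job is handed in, with the robot touching nothing.
It also fails if it takes over 69 s, if anything falls off the work surface, if the arm or the gripper's body presses on something with over 40 N, if the wrist force passes 120 N, or if a joint passes its speed limit or range.

## Working session

There is one attempt and no reset: what is moved stays moved. The work goes in short steps, Python scripts to look and compute and a tool call to move; the robot and the scene stay as the last step left them, time stands still between calls to the robot, and variables do not carry over. Pictures are saved under pics/ and viewed, and the job is handed in when it is done.

Besides the shell and the picture viewer there is one more tool, called after "Emit:" by a JSON object that holds its "fn" and its "kwargs". drive_tool: Moves the arm, as the interface text tells. Its arguments: {"type":"object","properties":{"plan":{"type":"array","items":{"type":"array","items":{"type":"array","items":{"type":"number"}}}},"squeeze":{"type":"number"}},"required":["plan"]}

```bash
ls; mkdir -p pics
python3 - <<'E'
from workcell import env
import cv2,numpy as np
print(env.get_state())
for n in ["scene","side","wrist"]:
    im=env.read_camera(n); cv2.imwrite(f"pics/{n}0.png",im[:,:,::-1]); print(n,env.camera_model(n))
E
```

```text
pics
{'clock': 0.0, 'joint_pos': array([-1.39612385e-01,  3.13987919e-01,  4.49573733e-02,  1.30358959e+00,
       -8.60611960e-06,  1.43116422e+00]), 'qvel': array([ 0.00070626, -0.00113626,  0.00056625,  0.00082711,  0.00034178,
        0.00056113]), 'tau': array([-2.90074182e-03, -4.80629075e+01,  2.98531097e+01,  1.95313990e-02,
       -3.83516899e-04, -4.27451073e-05]), 'tcp_pos': array([5.74482579e-01, 5.33526708e-05, 2.30407134e-01]), 'orientation': array([ 0.49949159,  0.49960437,  0.50051786, -0.50038535]), 'wrist_force': array([0.17329164, 0.62607199, 0.35419465]), 'ft_torque': array([-0.00044107,  0.03160121,  0.06124855]), 'finger_gap': 0.08551554404834581}
scene {'camera_matrix': array([[427.9984808 ,   0.        , 259.47766859],
       [  0.        , 427.9984808 , 193.19776883],
       [  0.        ,   0.        ,   1.        ]]), 'k1': -0.02151617228113752, 'camera_from_world': array([[-0.82837607, -0.55952775,  0.02686601,  0.41486479],
       [-0.24847079,  0.32402865, -0.91283498,  0.18633956],
       [ 0.50205115, -0.76284607, -0.40744388,  1.15840032],
       [ 0.
[... 388 characters left out ...]
0.19917816],
       [ 0.51000467, -0.74108149, -0.43668462,  1.37799758],
       [ 0.        ,  0.        ,  0.        ,  1.        ]])}
wrist {'camera_matrix': array([[274.80666677,   0.        , 255.04459171],
       [  0.        , 274.80666677, 192.02507237],
       [  0.        ,   0.        ,   1.        ]]), 'k1': -0.061415059323131065, 'T_tool_cam': array([[ 9.40732604e-05, -2.84466437e-01,  9.58685995e-01,
        -1.42433907e-01],
       [ 9.99999799e-01,  6.27881580e-04,  8.81811094e-05,
        -1.62761319e-04],
       [-6.27025844e-04,  9.58685794e-01,  2.84466439e-01,
        -7.33057753e-02],
       [ 0.00000000e+00,  0.00000000e+00,  0.00000000e+00,
         1.00000000e+00]])}
```

View pics/scene0.png

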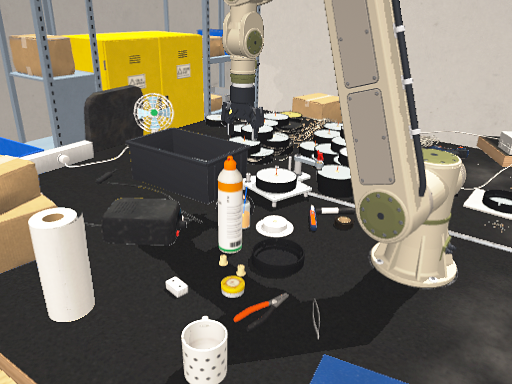

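View pics/side0.png

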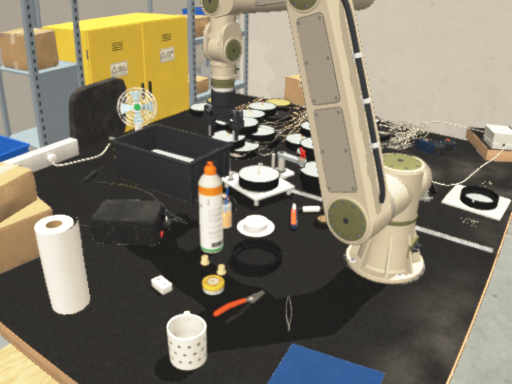

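View pics/wrist0.png

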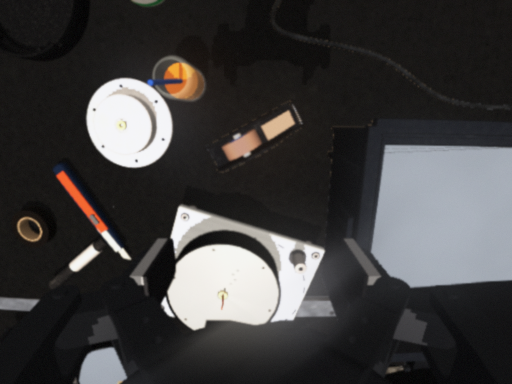

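The wrist picture shows the plate's left edge running from (182,208) to (322,250) and the puck around (222,290). The gripper hides the swing arm, so I'll shift the tool to -y to see it.

Emit:
{"fn": "drive_tool", "kwargs": {"plan": [[[-1, 0, 4, 0, 0, 0, 0], [-1, 0, 4, 0, 0, 0, 0], [-1, 0, 4, 0, 0, 0, 0], [-1, 0, 4, 0, 0, 0, 0], [0, 0, 4, 0, 0, 0, 0]]], "squeeze": 20}}

```text
clock: 0.57
tcp_pos: [0.5754, -0.2019, 0.2734]
orientation: [0.501, 0.5, 0.499, -0.499]
wrist_force: [0.4, -0.9, 0.0]
finger_gap: 0.0256
```

Emit:
{"fn": "drive_tool", "kwargs": {"plan": [[[0, 0, 3, 0, 0, 0, 0], [0, 0, 2, 0, 0, 0, 0], [0, 0, 0, 0, 0, 0, 0], [0, 0, 0, 0, 0, 0, 0], [0, 0, 0, 0, 0, 0, 0]]]}}

```text
clock: 0.98
tcp_pos: [0.5748, -0.2494, 0.2709]
orientation: [0.5, 0.5, 0.5, -0.5]
wrist_force: [-0.5, 0.3, 0.7]
finger_gap: 0.0
```

```bash
cat > h.py <<'E'
import numpy as np, cv2
from scipy.spatial.transform import Rotation as R
try:
    from workcell import env
except Exception: env=None
def T_wt(s):
    T=np.eye(4); q=s['orientation']; T[:3,:3]=R.from_quat([q[1],q[2],q[3],q[0]]).as_matrix(); T[:3,3]=s['tcp_pos']; return T
def snap(name,fn):
    s=env.get_state(); im=env.read_camera(name); m=env.camera_model(name)
    Twc=T_wt(s)@m['T_tool_cam'] if name=='wrist' else np.linalg.inv(m['camera_from_world'])
    np.savez(f'pics/{fn}.npz',T=Twc,K=m['camera_matrix'],k1=m['k1']); cv2.imwrite(f'pics/{fn}.png',im[:,:,::-1]); return s
def load(fn):
    d=np.load(f'pics/{fn}.npz'); return d['T'],d['K'],float(d['k1'])
def ray(fn,u,v):
    T,K,k1=load(fn)
    x=cv2.undistortPoints(np.array([[[u,v]]],float),K,np.array([k1,0,0,0,0.]))[0,0]
    return T[:3,3],T[:3,:3]@np.array([x[0],x[1],1.])
def atz(fn,u,v,z):
    o,d=ray(fn,u,v); return o+d*(z-o[2])/d[2]
def proj(fn,P):
    T,K,k1=load(fn); Ti=np.linalg.inv(T)
    p,_=cv2.projectPoints(np.atleast_2d(P).astype(float),cv2.Rodrigues(Ti[:3,:3])[0],Ti[:3,3],K,np.array([k1,0,0,0,0.])); return p[:,0]
def st():
    s=env.get_state(); np.set_printoptions(precision=4,suppress=True)
    print(round(s['clock'],2),'tcp',s['tcp_pos'],'F',np.round(s['wrist_force'],2),'gap',round(s['finger_gap'],4),'j',s['joint_pos'])
    return s
E
python3 -c "
from h import *
snap('wrist','w1'); st()
im=cv2.imread('pics/w1.png'); cv2.imwrite('pics/w1b.png',cv2.resize(im,(800,600)))"
```

```text
1.03 tcp [ 0.5749 -0.2489  0.2712] F [0.38 0.23 0.07] gap 0.0002 j [-0.5367  0.4137  0.2882  1.446   0.0003  1.0331]
```

View pics/w1b.png

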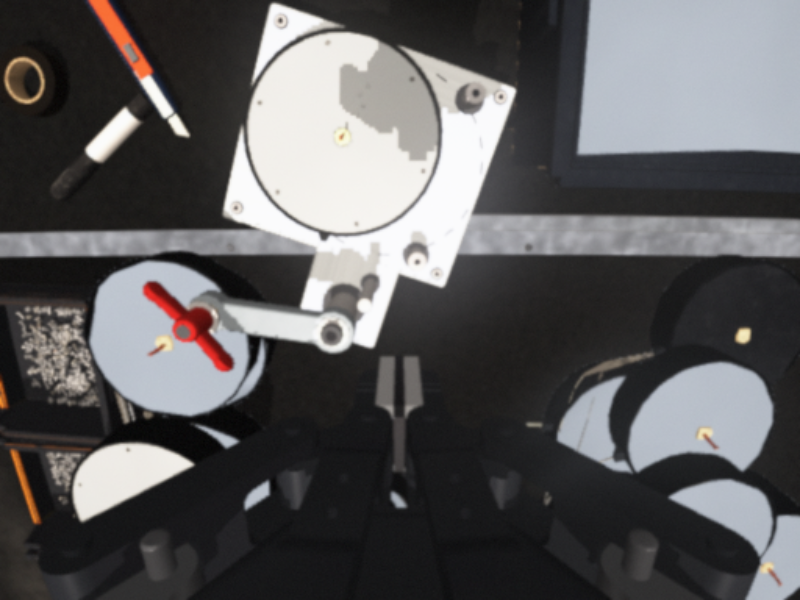

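The wrist picture shows the whole fixture. In 800x600 pixels the posts are near (473,93) and (416,256), the puck centre near (343,135), the pivot near (331,334) and the red screw hub near (192,322). I'll zoom in to refine these.

```bash
python3 -c "
from h import *
im=cv2.imread('pics/w1.png')
c=im[0:225,70:340]; cv2.imwrite('pics/w1c.png',cv2.resize(c,None,fx=2.96,fy=2.66,interpolation=cv2.INTER_CUBIC) if 0 else cv2.resize(c[0:190,60:270],None,fx=3,fy=3,interpolation=cv2.INTER_CUBIC))
cv2.imwrite('pics/w1d.png',cv2.resize(im[140:235,80:280],None,fx=4,fy=4,interpolation=cv2.INTER_CUBIC))"
```

```text
(no output)
```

View pics/w1c.png

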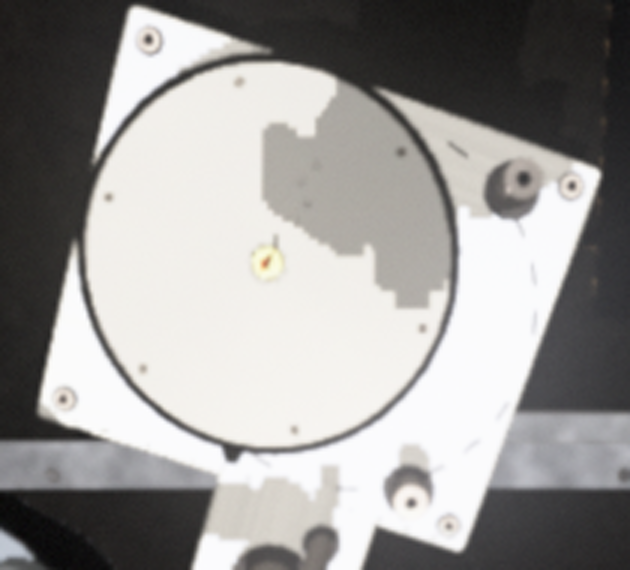

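View pics/w1d.png

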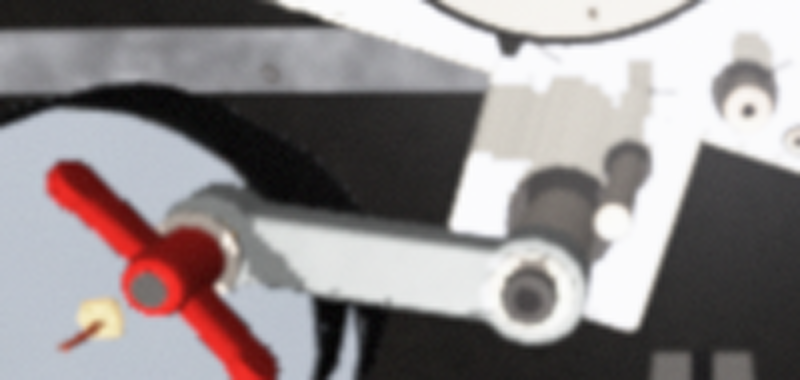

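```bash
cat > fit.py <<'E'
from h import *
from scipy.optimize import least_squares
f='w1'
feat=[((.047,.067,.070),(304.5,59.3)),((.047,-.067,.070),(266.8,166.5)),((0,-.130,.121),(212.5,213)),((.017,-.104,.110),(233,195))]
cor=[((-1,1),(174.7,1.7)),((1,1),(330.3,57.3)),((1,-1),(284.3,184)),((-1,-1),(142.7,138.3))]
def W(p,q): c,s=np.cos(p[2]),np.sin(p[2]); return np.array([p[0]+c*q[0]-s*q[1],p[1]+s*q[0]+c*q[1],q[2]])
def res(p):
    r=[]
    for q,u in feat: r+=list(proj(f,W(p,q))[0]-u)
    for (a,b),u in cor: r+=list(proj(f,W(p,(p[3]+.103*a,.088*b,.04)))[0]-u)
    return r
s=least_squares(res,[.55,-.14,-.3,0],loss='soft_l1'); p=s.x
print('fixture',p,np.round(res(p),1))
def F(P): d=np.array(P[:2])-p[:2]; c,s=np.cos(p[2]),np.sin(p[2]); return np.array([c*d[0]+s*d[1],-s*d[0]+c*d[1]])*1000
print('puck fixture mm',F(atz(f,219.5,84.4,.080)))
for z in (.145,.150,.155): print('hub',z,F(atz(f,117.5,212.5,z)))
for z in (.140,.147): print('wing ends',z,F(atz(f,95.5,184.5,z)),F(atz(f,145,232,z)))
np.save('fix.npy',p)
E
python3 fit.py
```

```text
fixture [ 0.56588282 -0.16607758 -0.31961652 -0.02048223] [-0.  -0.3  0.   0.4 -0.9  1.6  0.3  0.5 -0.5 -1.8  2.2 -0.9  0.7  0.5
 -0.7  0.1]
puck fixture mm [-36.74515309   8.65005401]
hub 0.145 [ -94.85447142 -149.62852818]
hub 0.15 [ -92.87195705 -146.96887436]
hub 0.155 [ -90.88944268 -144.30922053]
wing ends 0.14 [-125.14572968 -128.70406677] [ -63.43081337 -165.12751614]
wing ends 0.147 [-121.64545907 -125.58434364] [ -61.51054632 -161.07529268]
```

The fit is good to about 2 px. The puck is about 37 mm short of the seat and 9 mm to the left, and the arm is at about 1.75 rad. Next I'll check the fingertip geometry and validate the fit by projecting it on the picture.

```bash
python3 -c "
from h import *
T,K,k=load('w1')
tcp=np.array([.5749,-.2489,.2712])
print('tcp px',proj('w1',tcp))
# tool offsets: y->+x world, z->-y world
for dy in (-.0145,-.007,0,.007,.0145):
  for dz in (-.011,.011):
    print(dy,dz,proj('w1',tcp+[dy,-dz,0]),proj('w1',tcp+[dy,-dz,.04]))
im=cv2.imread('pics/w1.png')
cv2.imwrite('pics/w1e.png',cv2.resize(im[215:384,180:330],None,fx=3.5,fy=3.5,interpolation=cv2.INTER_CUBIC))"
```

```text
tcp px [[255.48761128 243.34897788]]
-0.0145 -0.011 [[229.65277326 225.5893949 ]] [[221.26509516 263.40701726]]
-0.0145 0.011 [[230.68674388 260.24257359]] [[223.17562341 306.35822577]]
-0.007 -0.011 [[243.02188414 225.61589561]] [[239.00242042 263.47754332]]
-0.007 0.011 [[243.49865859 260.281633  ]] [[239.89368005 306.45274452]]
0 -0.011 [[255.5101879  225.63178511]] [[255.581637   263.50986499]]
0 0.011 [[255.46576005 260.30143466]] [[255.51806413 306.49232956]]
0.007 -0.011 [[267.99883862 225.63912425]] [[272.16132688 263.50980752]]
0.007 0.011 [[267.43319223 260.30514506]] [[271.14289366 306.48492602]]
0.0145 -0.011 [[281.36908738 225.63748728]] [[289.90019745 263.47377979]]
0.0145 0.011 [[280.24619199 260.29125112]] [[287.86240632 306.424814  ]]
```

View pics/w1e.png

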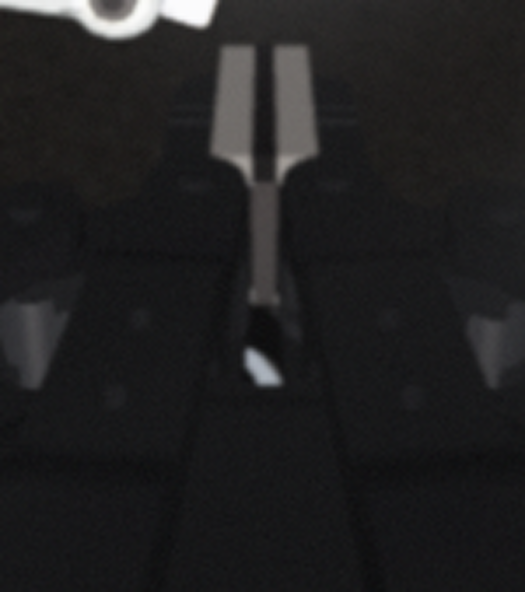

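Emit:
{"fn": "drive_tool", "kwargs": {"plan": [[[0, -2.6, -3.14, 0, 0, 0, 0], [0, -2.6, -3.14, 0, 0, 0, 0], [0, -2.6, -3.14, 0, 0, 0, 0], [0, -2.6, -3.14, 0, 0, 0, 0], [0, -2.6, -3.14, 0, 0, 0, 0]]]}}

```text
clock: 1.45
tcp_pos: [0.4433, -0.0903, 0.2712]
orientation: [0.5, 0.5, 0.5, -0.499]
wrist_force: [0.9, -0.1, 0.2]
finger_gap: -0.0003
```

Emit:
{"fn": "drive_tool", "kwargs": {"plan": [[[3, 0, 0, 6.1, 0, 0, 0], [3, 0, 0, 6.1, 0, 0, 0], [3, 0, 0, 6.1, 0, 0, 0], [3, 0, 0, 0, 0, 0, 0], [0, 0, 0, 0, 0, 0, 0]]]}}

```text
clock: 1.87
tcp_pos: [0.441, -0.09, 0.1467]
orientation: [-0.412, -0.571, -0.417, 0.574]
wrist_force: [-1.1, -0.6, 0.3]
finger_gap: -0.0002
```

```bash
cat >> h.py <<'E'
def fx(s,p=None):
    p=np.load('fix.npy') if p is None else p
    T=T_wt(s); d=T[:2,3]-p[:2]; c,s_=np.cos(p[2]),np.sin(p[2])
    yaw=np.arctan2(T[1,1],T[0,1])-p[2]
    wf=s['wrist_force']; 
    print('fixture mm',np.round([1000*(c*d[0]+s_*d[1]),1000*(-s_*d[0]+c*d[1]),1000*T[2,3]],1),'yaw deg',round(np.degrees(yaw),1),'tilt',np.round(T[:2,0],3),'Ff',np.round([c*wf[0]+s_*wf[1],-s_*wf[0]+c*wf[1],wf[2]],2),'t',round(s['clock'],2),'j6',round(s['joint_pos'][5],2))
E
python3 -c "
from h import *
s=snap('wrist','w2'); fx(s)
im=cv2.imread('pics/w2.png'); cv2.imwrite('pics/w2b.png',cv2.resize(im,(800,600)))"
```

```text
fixture mm [-142.5   33.   146.7] yaw deg 0.2 tilt [-0.008  0.003] Ff [-0.87 -0.88  0.34] t 1.87 j6 1.51
```

View pics/w2b.png

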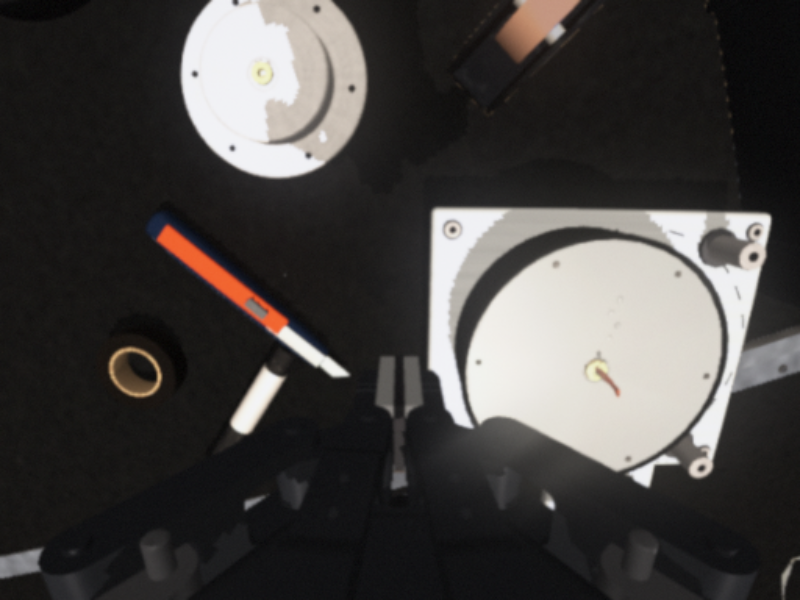

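The tip is in front of the puck with nothing in the way. I'll cross-check the fixture and puck positions from this view, using the posts at (753,257) and (700,468) and the puck's outline from x 466 to 727.

```bash
python3 -c "
from h import *
p=np.load('fix.npy')
def F(P): d=np.array(P[:2])-p[:2]; c,s=np.cos(p[2]),np.sin(p[2]); return np.round(np.array([c*d[0]+s*d[1],-s*d[0]+c*d[1]])*1000,1)
print('posts',F(atz('w2',753*.64,257*.64,.07)),F(atz('w2',700*.64,468*.64,.07)))
for u in [(466,355),(727,345),(617,239)]: print('edge',F(atz('w2',u[0]*.64,u[1]*.64,.08)))
print('plate',[F(atz('w2',u*.64,v*.64,.04)) for u,v in ((434,208),(770,215))])
"
```

```text
posts [46.9 66.5] [ 46.2 -67.7]
edge [-107.7   14.1]
edge [34.8 19.8]
edge [-35.7  76.3]
plate [array([-123.7,   87.2]), array([78.1, 86.7])]
```

Emit:
{"fn": "drive_tool", "kwargs": {"plan": [[[3, 0, 0, 0, 0, 0, 0], [3, 0, 0, 0, 0, 0, 0], [2, 0, 0, 0, 0, 0, 0], [1.5, 0, 0, 0, 0, 0, 0], [0, 0, 0, 0, 0, 0, 0]]]}}

```text
clock: 2.33
tcp_pos: [0.4445, -0.0922, 0.0557]
orientation: [-0.414, -0.572, -0.415, 0.573]
wrist_force: [-0.3, 0.2, 0.0]
finger_gap: -0.0002
```

```bash
python3 -c "
from h import *
p=np.load('fix.npy')
def F(P): d=np.array(P[:2])-p[:2]; c,s=np.cos(p[2]),np.sin(p[2]); return np.round(np.array([c*d[0]+s*d[1],-s*d[0]+c*d[1]])*1000,1)
for z in (.08,.085): print('pin',F(atz('w1',130+267/3,263/3,z)),F(atz('w2',596*.64,371*.64,z)))
for u in [(80,250),(457,255),(270,57),(270,450)]: print('w1 edge',F(atz('w1',130+u[0]/3,u[1]/3,.08)))
# ellipse fit residual search
from scipy.optimize import least_squares
for f,pts in (('w1',[(130+u/3,v/3) for u,v in [(80,250),(457,255),(270,57),(270,450),(130,115),(405,380),(130,385),(400,110)]]),('w2',[(u*.64,v*.64) for u,v in [(466,370),(727,340),(617,238),(515,280),(700,280),(487,415),(640,470)]])):
  P=np.array([F(atz(f,*u,.08)) for u in pts]); 
  r=least_squares(lambda c:np.hypot(*(P-c[:2]).T)-c[2],[-36,5,74]); print(f,r.x,np.round(r.fun,1))
"
```

```text
pin [-36.3   5.1] [-36.6   4.8]
pin [-35.6   4.9] [-39.1   7.3]
w1 edge [-106.3  -12.3]
w1 edge [31.8 30.6]
w1 edge [-56.   74.4]
w1 edge [-14.8 -63.4]
w1 [-36.80599461   5.85887368  72.0406263 ] [-0.2  0.9 -0.9  0.6 -0.4 -2.1  0.8  1.3]
w2 [-33.87186972   4.76689108  70.70190128] [ 2.7 -0.4  1.4  1.  -2.3 -4.7  2.4]
```

Emit:
{"fn": "drive_tool", "kwargs": {"plan": [[[0.1, 0.4, 0.7, 0, 0, 0, 0], [0, 0.4, 0.7, 0, 0, 0, 0], [0, 0.4, 0.05, 0, 0, 0, 0], [0, 0.4, 0.05, 0, 0, 0, 0], [0, 0.3, 0.05, 0, 0, 0, 0]]]}}

```text
clock: 2.75
tcp_pos: [0.4587, -0.1142, 0.0563]
orientation: [0.414, 0.573, 0.414, -0.573]
wrist_force: [-3.1, 1.9, 2.5]
finger_gap: 0.0003
```

Emit:
{"fn": "drive_tool", "kwargs": {"plan": [[[0, 0.4, 0.05, 0, 0, 0, 0], [0, 0.4, 0.05, 0, 0, 0, 0], [0, 0.4, 0.05, 0, 0, 0, 0], [0, 0.4, 0.05, 0, 0, 0, 0], [0, 0.4, 0.05, 0, 0, 0, 0]]]}}

```text
clock: 3.17
tcp_pos: [0.4767, -0.1224, 0.0552]
orientation: [-0.414, -0.573, -0.414, 0.573]
wrist_force: [-2.8, 1.5, 2.8]
finger_gap: -0.0
```

```bash
python3 -c "
from h import *
fx(env.get_state())"
```

```text
fixture mm [-98.4  13.4  55.2] yaw deg 0.0 tilt [-0.  0.] Ff [-3.12  0.58  2.8 ] t 3.17 j6 1.48
```

Emit:
{"fn": "drive_tool", "kwargs": {"plan": [[[0, 0.3, 0.03, 0, 0, 0, 0], [0, 0.3, 0.03, 0, 0, 0, 0], [0, 0.3, 0.03, 0, 0, 0, 0], [0, 0.2, 0.02, 0, 0, 0, 0], [0, 0.15, 0.02, 0, 0, 0, 0]]]}}

```text
clock: 3.58
tcp_pos: [0.4835, -0.1259, 0.0545]
orientation: [-0.412, -0.571, -0.417, 0.575]
wrist_force: [-16.1, 5.7, 14.9]
finger_gap: 0.0002
```

```bash
python3 -c "
from h import *
fx(env.get_state())
s=snap('wrist','w3'); fx(s)
im=cv2.imread('pics/w3.png'); cv2.imwrite('pics/w3b.png',cv2.resize(im[100:330,240:512],None,fx=2.9,fy=2.6,interpolation=2))"
```

```text
fixture mm [-90.9  12.3  54.5] yaw deg 0.0 tilt [-0.009  0.003] Ff [-17.07   0.36  14.87] t 3.58 j6 1.48
fixture mm [-90.9  12.3  54.5] yaw deg 0.0 tilt [-0.009  0.003] Ff [-17.07   0.36  14.87] t 3.58 j6 1.48
```

View pics/w3b.png

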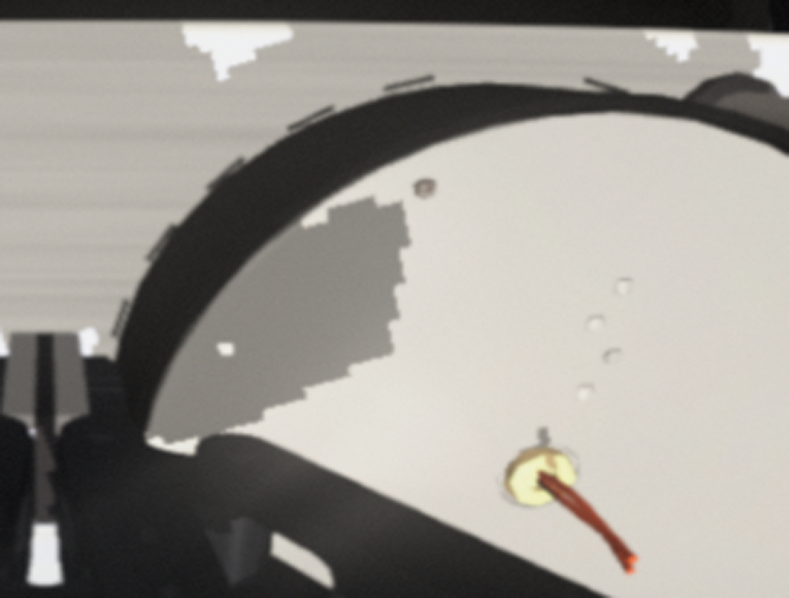

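```bash
python3 -c "
from h import *
p=np.load('fix.npy')
def F(P): d=np.array(P[:2])-p[:2]; c,s=np.cos(p[2]),np.sin(p[2]); return np.round(np.array([c*d[0]+s*d[1],-s*d[0]+c*d[1]])*1000,1)
for z in (.08,.085): print('pin',F(atz('w3',240+540/2.9,100+478/2.6,z)))
for u in [(155,430),(300,225),(450,140),(610,112)]: q=F(atz('w3',240+u[0]/2.9,100+u[1]/2.6,.08)); print('edge',q,np.hypot(*q))
for u in [(118,340),(160,245),(300,125),(490,83)]: q=F(atz('w3',240+u[0]/2.9,100+u[1]/2.6,.04)); print('base edge',q,np.hypot(*q))
for u in [(118,318),(158,242),(225,172),(310,118),(410,82)]: q=F(atz('w3',240+u[0]/2.9,100+u[1]/2.6,.04)); print('dash',q,np.hypot(*q))
"
```

```text
pin [-4.1  2.5]
pin [-7.8  6. ]
edge [-72.4  13.8] 73.7034598916496
edge [-51.9  53.5] 74.53764149743404
edge [-30.6  68.2] 74.75025083569955
edge [-6.4 73.2] 73.4792487713368
base edge [-75.4  13.8] 76.65246245229177
base edge [-67.4  37.6] 77.17849441392337
base edge [-40.9  65.3] 77.05128162464268
base edge [-3.9 74.9] 75.00146665232622
dash [-75.6  19.5] 78.07438760566745
dash [-67.9  38.3] 77.95703945122595
dash [-55.1  54.7] 77.64083976877119
dash [-39.1  66.8] 77.40187336234182
dash [-20.   74.8] 77.42764364230646
```

The force is 17 N, so the puck is against a post. The pin reads about (-4, +2.5) mm, which fits the puck sticking on the left post. I'll back off and look.

Emit:
{"fn": "drive_tool", "kwargs": {"plan": [[[0, -0.3, 0, 0, 0, 0, 0], [-1, -1.5, 0, 0, 0, 0, 0], [-4, -2, 0, 0, 0, 0, 0], [-4, -2, -2, 0, 0, 0, 0], [-4, -2, -2, 0, 0, 0, 0]]]}}

```text
clock: 4.05
tcp_pos: [0.4314, -0.0733, 0.1718]
orientation: [0.414, 0.574, 0.413, -0.573]
wrist_force: [2.6, -0.6, -0.4]
finger_gap: -0.0002
```

Emit:
{"fn": "drive_tool", "kwargs": {"plan": [[[0, 0, 0, 0, 0, 0, 0], [0, 0, 0, 0, 0, 0, 0], [0, 0, 0, 0, 0, 0, 0], [0, 0, 0, 0, 0, 0, 0], [0, 0, 0, 0, 0, 0, 0]]]}}

```text
clock: 4.47
tcp_pos: [0.4312, -0.0733, 0.1693]
orientation: [-0.413, -0.573, -0.415, 0.574]
wrist_force: [-0.0, 0.4, -0.5]
finger_gap: -0.0
```

```bash
python3 -c "
from h import *
s=snap('wrist','w4'); fx(s)
im=cv2.imread('pics/w4.png'); cv2.imwrite('pics/w4b.png',cv2.resize(im,(800,600),interpolation=2))"
```

```text
fixture mm [-157.    45.8  169.3] yaw deg -0.0 tilt [-0.002  0.001] Ff [-0.18  0.39 -0.46] t 4.47 j6 1.54
```

View pics/w4b.png

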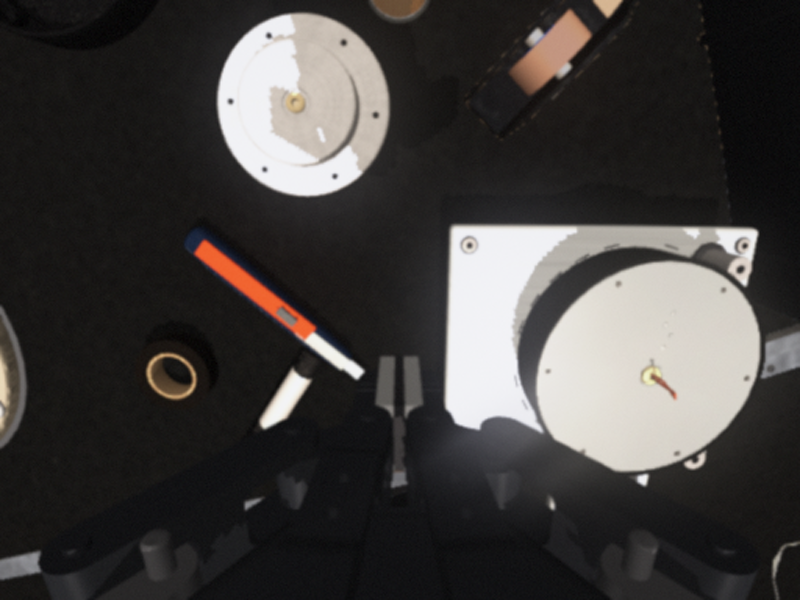

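```bash
cat > hole.py <<'E'
from h import *
p=np.load('fix.npy')
def F(P): d=np.array(P[:2])-p[:2]; c,s=np.cos(p[2]),np.sin(p[2]); return np.array([c*d[0]+s*d[1],-s*d[0]+c*d[1]])*1000
def rep(f,pts):
    P=np.array([F(atz(f,*u,.08)) for u in pts]); np.set_printoptions(precision=1,suppress=True)
    o=P[:,:]; n=len(P)
    from scipy.optimize import least_squares
    r=least_squares(lambda c:np.hypot(*(P-c[:2]).T)-c[2],[0,0,60]); print(f,'mean',P.mean(0),'circ',r.x,r.fun)
    return P
if __name__=='__main__':
    rep('w1',[(130+u/3,v/3) for u,v in [(238,82),(401,152),(423,328),(295,429),(143,369),(109,198)]])
    rep('w4',[(u*.64,v*.64) for u,v in [(618,283),(724,290),(747,379),(677,453),(547,371)]])
    rep('w2',[(u*.64,v*.64) for u,v in [(557,265),(678,274),(707,377),(628,459),(478,362)]])
    for f,l in (('w4',[(740,269),(694,461)]),('w2',[(753,257),(700,468)])): print('posts',[F(atz(f,u*.64,v*.64,.07)) for u,v in l])
E
python3 hole.py
```

```text
w1 mean [-36.    5.2] circ [-36.    5.2  64.3] [ 0.  -0.1  0.2 -0.2  0.1 -0. ]
w4 mean [ 2.7 13.6] circ [-4.5  3.  64.4] [-0.1 -0.2  0.4 -0.3  0.2]
w2 mean [-29.6  16.1] circ [-36.7   5.4  64.2] [-0.4  0.1  0.2 -0.3  0.3]
posts [array([46.8, 66.8]), array([ 46.6, -68.6])]
posts [array([46.9, 66.5]), array([ 46.2, -67.7])]
```

The bolt-hole fit puts the puck at (-4.4, 3.0) mm, touching only the left post. The upward force suggests the finger's shoulder caught the puck's top edge. I'll nudge from the front-left with the tip higher.

Emit:
{"fn": "drive_tool", "kwargs": {"plan": [[[2, 3.3, -0.9, 0, 0, 0, 0], [2, 3.3, -0.9, 0, 0, 0, 0], [2, 0, 0, 7, 0, 0, 0], [2, 0, 0, 7, 0, 0, 0], [0, 0, 0, 7, 0, 0, 0]]]}}

```text
clock: 4.93
tcp_pos: [0.497, -0.0761, 0.0852]
orientation: [-0.299, -0.638, -0.303, 0.642]
wrist_force: [-1.7, 0.3, -0.5]
finger_gap: -0.0
```

Emit:
{"fn": "drive_tool", "kwargs": {"plan": [[[1, 0, 0, 7, 0, 0, 0], [1, 0, 0, 7, 0, 0, 0], [0.4, 0, 0, 0, 0, 0, 0], [0, 0, 0, 0, 0, 0, 0], [0, 0, 0, 0, 0, 0, 0]]]}}

```text
clock: 5.35
tcp_pos: [0.4994, -0.0768, 0.0661]
orientation: [-0.223, -0.67, -0.224, 0.671]
wrist_force: [-0.6, -0.3, -0.0]
finger_gap: 0.0
```

```bash
python3 -c "
from h import *
fx(env.get_state())"
```

```text
fixture mm [-91.1  63.9  66.1] yaw deg -34.8 tilt [-0.001  0.   ] Ff [-0.48 -0.43 -0.03] t 5.35 j6 2.19
```

Emit:
{"fn": "drive_tool", "kwargs": {"plan": [[[0, 0.7, 0, 0, 0, 0, 0], [0, 0.6, 0, 0, 0, 0, 0], [0, 0.5, 0, 0, 0, 0, 0], [0, 0.3, 0, 0, 0, 0, 0], [0, 0.2, 0, 0, 0, 0, 0]]]}}

```text
clock: 5.77
tcp_pos: [0.5137, -0.0952, 0.0669]
orientation: [0.222, 0.671, 0.223, -0.671]
wrist_force: [-2.5, 2.1, 3.1]
finger_gap: -0.0006
```

Emit:
{"fn": "drive_tool", "kwargs": {"plan": [[[0, 0.15, 0, 0, 0, 0, 0], [0, 0.15, 0, 0, 0, 0, 0], [0, 0.1, 0, 0, 0, 0, 0], [0, 0.1, 0, 0, 0, 0, 0], [0, 0.1, 0, 0, 0, 0, 0]]]}}

```text
clock: 6.18
tcp_pos: [0.5147, -0.0969, 0.0665]
orientation: [-0.221, -0.67, -0.226, 0.672]
wrist_force: [-7.9, 11.5, 10.9]
finger_gap: 0.0002
```

```bash
python3 -c "
from h import *
s=snap('wrist','w5'); fx(s)
im=cv2.imread('pics/w5.png'); cv2.imwrite('pics/w5b.png',cv2.resize(im,(800,600),interpolation=2))"
```

```text
fixture mm [-70.3  49.6  66.5] yaw deg -34.9 tilt [-0.004  0.006] Ff [-11.1    8.45  10.87] t 6.18 j6 2.16
```

View pics/w5b.png

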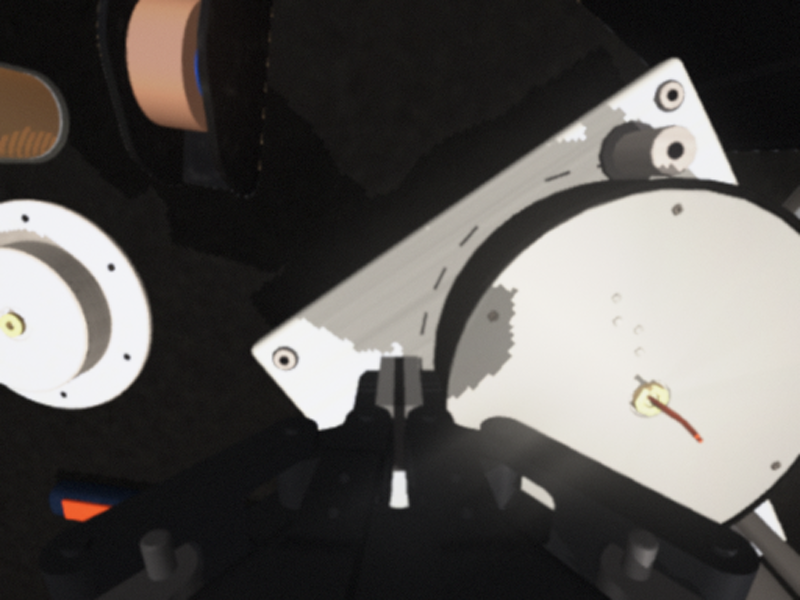

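```bash
python3 -c "
from hole import *
P=rep('w5',[(u*.64,v*.64) for u,v in [(677,209),(493,315),(776,466)]])
print('posts',F(atz('w5',676*.64,150*.64,.07)), 'pin',F(atz('w5',650*.64,400*.64,.08)))"
```

```text
w5 mean [11.4 18. ] circ [-0.3  0.1 64.1] [0. 0. 0.]
posts [47.1 66.6] pin [-0.4 -0.5]
```

Emit:
{"fn": "drive_tool", "kwargs": {"plan": [[[0, -0.3, 0, 0, 0, 0, 0], [0, -1.5, 0, 0, 0, 0, 0], [-3, -2, 0, 0, 0, 0, 0], [-4, -1, 0, -7, 0, 0, 0], [-4, 0, 0, -7, 0, 0, 0]]]}}

```text
clock: 6.65
tcp_pos: [0.4858, -0.0599, 0.1767]
orientation: [-0.304, -0.637, -0.306, 0.639]
wrist_force: [0.6, -0.0, 0.1]
finger_gap: 0.0003
```

Emit:
{"fn": "drive_tool", "kwargs": {"plan": [[[0, 0, 0, -7, 0, 0, 0], [0, 0, 0, -7, 0, 0, 0], [0, 0, 0, -7, 0, 0, 0], [0, 0, 0, 0, 0, 0, 0], [0, 0, 0, 0, 0, 0, 0]]]}}

```text
clock: 7.07
tcp_pos: [0.4887, -0.0617, 0.1767]
orientation: [0.413, 0.574, 0.413, -0.574]
wrist_force: [-0.0, 0.6, -0.6]
finger_gap: 0.0
```

```bash
python3 -c "
from h import *
s=snap('wrist','w6'); fx(s)
im=cv2.imread('pics/w6.png'); cv2.imwrite('pics/w6b.png',cv2.resize(im,(800,600),interpolation=2))"
```

```text
fixture mm [-106.1   74.8  176.7] yaw deg -0.2 tilt [ 0.001 -0.001] Ff [-0.21  0.54 -0.56] t 7.07 j6 1.61
```

View pics/w6b.png

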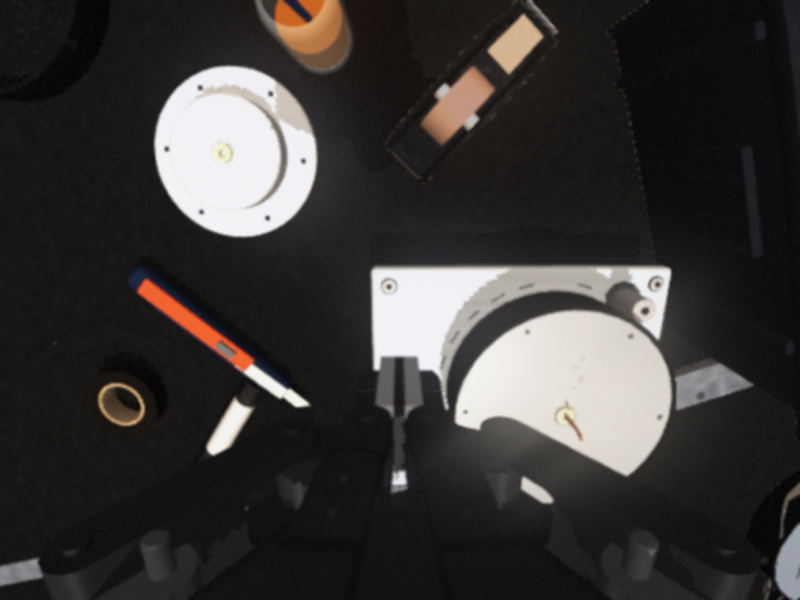

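```bash
python3 -c "
from hole import *
rep('w6',[(u*.64,v*.64) for u,v in [(527,332),(631,336),(660,416),(464,412)]])
print(F(atz('w6',645*.64,311*.64,.07)))"
```

```text
w6 mean [ 1.  27.8] circ [-0.5 -0.5 64.6] [-0.2  0.2 -0.1  0.1]
[47.2 66.5]
```

The puck is home: the fitted centre is within about 0.6 mm of the seat. Next I'll go round behind the swing arm.

Emit:
{"fn": "drive_tool", "kwargs": {"plan": [[[-1, 1, 3.5, 0, 0, 0, 0], [-1, 1, 3.5, 0, 0, 0, 0], [0, 1, 3.5, 0, 0, 0, 0], [0, 1.1, 3.6, 0, 0, 0, 0], [0, 1.1, 3.6, 0, 0, 0, 0]]]}}

```text
clock: 7.53
tcp_pos: [0.4821, -0.2476, 0.1967]
orientation: [0.414, 0.574, 0.413, -0.574]
wrist_force: [0.9, 0.7, 0.3]
finger_gap: -0.0002
```

Emit:
{"fn": "drive_tool", "kwargs": {"plan": [[[0, 1.1, 3.6, 0, 0, 0, 0], [0, 1.1, 3.6, 0, 0, 0, 0], [0, 0, 0, -6.75, 0, 0, 0], [0, 0, 0, -6.75, 0, 0, 0], [0, 0, 0, -6.75, 0, 0, 0]]]}}

```text
clock: 7.95
tcp_pos: [0.48, -0.3223, 0.1957]
orientation: [0.508, 0.491, 0.509, -0.491]
wrist_force: [-0.2, -0.1, 0.3]
finger_gap: 0.0
```

Emit:
{"fn": "drive_tool", "kwargs": {"plan": [[[0, 0, 0, -6.75, 0, 0, 0], [0, 0, 0, -6.75, 0, 0, 0], [0, 0, 0, -6.75, 0, 0, 0], [0, 0, 0, -6.75, 0, 0, 0], [0, 0, 0, -6.75, 0, 0, 0]]]}}

```text
clock: 8.37
tcp_pos: [0.4804, -0.3212, 0.1961]
orientation: [0.629, 0.322, 0.63, -0.322]
wrist_force: [-0.4, -0.1, 0.6]
finger_gap: 0.0002
```

Emit:
{"fn": "drive_tool", "kwargs": {"plan": [[[0, 0, 0, -6.75, 0, 0, 0], [0, 0, 0, -6.75, 0, 0, 0], [0, 0, 0, -6.75, 0, 0, 0], [0, 0, 0, -6.75, 0, 0, 0], [0, 0, 0, -6.75, 0, 0, 0]]]}}

```text
clock: 8.78
tcp_pos: [0.4804, -0.3212, 0.1962]
orientation: [0.696, 0.125, 0.696, -0.125]
wrist_force: [-0.7, 0.5, 0.3]
finger_gap: -0.0
```

Emit:
{"fn": "drive_tool", "kwargs": {"plan": [[[0, 0, 0, -6.75, 0, 0, 0], [0, 0, 0, -6.75, 0, 0, 0], [0, 0, 0, 0, 0, 0, 0], [0, 0, 0, 0, 0, 0, 0], [0, 0, 0, 0, 0, 0, 0]]]}}

```text
clock: 9.2
tcp_pos: [0.4804, -0.3211, 0.1964]
orientation: [0.706, 0.045, 0.706, -0.045]
wrist_force: [0.7, 0.8, -0.4]
finger_gap: -0.0001
```

```bash
python3 -c "
from h import *
s=snap('wrist','w7'); fx(s); print(s['joint_pos'])
im=cv2.imread('pics/w7.png'); cv2.imwrite('pics/w7b.png',cv2.resize(im,(800,600),interpolation=2))"
```

```text
fixture mm [ -32.4 -174.   196.4] yaw deg 101.0 tilt [-0.  0.] Ff [ 0.44  0.97 -0.36] t 9.2 j6 -0.6
[-7.28014299e-01  3.30666668e-01 -1.52448189e-02  1.22517498e+00
 -6.02134598e-05 -6.01001016e-01]
```

View pics/w7b.png

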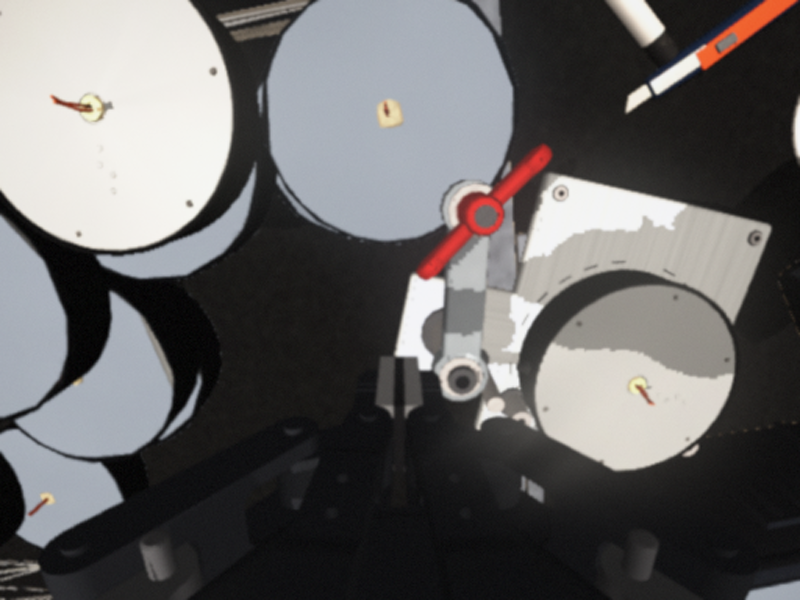

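There are stacked pucks to the left of the view, at (90,108) and (390,115). I need their heights before I sweep near them.

```bash
python3 -c "
from hole import *
def tri(l):
    A=np.zeros((3,3));b=np.zeros(3)
    for f,u,v in l:
        o,d=ray(f,u*.64,v*.64); d/=np.linalg.norm(d); M=np.eye(3)-np.outer(d,d); A+=M;b+=M@o
    X=np.linalg.solve(A,b); return X,[proj(f,X)[0]/.64 for f,u,v in l],F(X)
np.set_printoptions(precision=3,suppress=True)
print('blue pin',tri([('w1',163,343),('w7',388,113)]))
print('our pin',tri([('w5',650,400),('w7',638,386)]))
print('hub',tri([('w1',187,329),('w7',486,215)]))
P=rep('w7',[(u*.64,v*.64) for u,v in [(580,323),(676,297),(728,359),(688,439),(546,409)]])
print('wing ends',[F(atz('w7',u*.64,v*.64,.143)) for u,v in ((544,152),(424,272))])
print('pivot',F(atz('w7',462*.64,380*.64,.121)))
"; python3 -c "
from h import *
im=cv2.imread('pics/w7.png')
cv2.imwrite('pics/w7c.png',cv2.resize(im[80:260,240:400],None,fx=3.3,fy=3.3,interpolation=2))"
```

```text
blue pin (array([ 0.375, -0.313,  0.082]), [array([163.187, 343.162]), array([388.241, 112.713])], array([-135.132, -198.988]))
our pin (array([ 0.566, -0.166,  0.081]), [array([650.794, 399.802]), array([638.105, 385.635])], array([-0.318,  0.013]))
hub (array([ 0.431, -0.275,  0.146]), [array([186.137, 328.225]), array([484.783, 216.257])], array([ -93.301, -145.866]))
w7 mean [-13.6   0.5] circ [-0.6 -0.1 64.5] [ 0.  -0.1  0.1 -0.1  0. ]
wing ends [array([-125.4, -126.4]), array([ -62.6, -166.9])]
pivot [  -1.3 -130.6]
```

View pics/w7c.png

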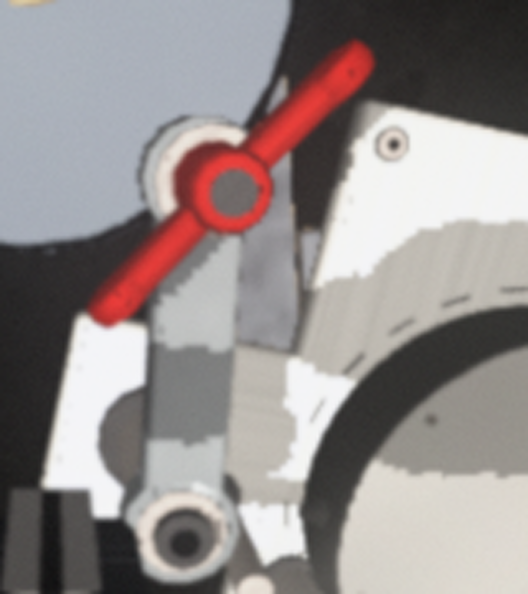

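The blue puck tops are about 80 mm high and clear of the sweep. The puck is still home (-0.6, -0.1), the arm is at about 1.746 rad and the screw is at about 0.75 rad. I'll descend behind the bar.

Emit:
{"fn": "drive_tool", "kwargs": {"plan": [[[3, 0, 0, 0, 0, 0, 0], [3, 0, 0, 0, 0, 0, 0], [3, 0, 0, 0, 0, 0, 0], [1.2, 0, 0, 0, 0, 0, 0], [0, 0.5, 0, 0, 0, 0, 0]]]}}

```text
clock: 9.67
tcp_pos: [0.479, -0.3148, 0.0909]
orientation: [0.704, 0.046, 0.707, -0.043]
wrist_force: [-0.7, 0.3, 0.4]
finger_gap: 0.0001
```

Emit:
{"fn": "drive_tool", "kwargs": {"plan": [[[0, 0.3, 0, 0, 0, 0, 0], [0, 0.2, 0, 0, 0, 0, 0], [0, 0.2, 0, 0, 0, 0, 0], [0, 0.1, 0, 0, 0, 0, 0], [0, 0.1, 0, 0, 0, 0, 0]]]}}

```text
clock: 10.08
tcp_pos: [0.4831, -0.3094, 0.0964]
orientation: [0.707, 0.042, 0.705, -0.046]
wrist_force: [-2.3, -8.0, 1.2]
finger_gap: -0.0002
```

```bash
python3 -c "
from h import *
fx(env.get_state())"
```

```text
fixture mm [ -33.5 -162.1   96.4] yaw deg 101.2 tilt [ 0.002 -0.005] Ff [ 0.33 -8.31  1.22] t 10.08 j6 -0.58
```

Contact on the bar at 8 N. I'll sweep in an arc about the pivot, 5° per row.

Emit:
{"fn": "drive_tool", "kwargs": {"plan": [[[0, 0.35, -0.21, 5, 0, 0, 0], [0, 0.35, -0.21, 5, 0, 0, 0], [0, 0.35, -0.21, 5, 0, 0, 0], [0, 0.35, -0.21, 5, 0, 0, 0], [0, 0.35, -0.21, 5, 0, 0, 0]]]}}

```text
clock: 10.5
tcp_pos: [0.4784, -0.292, 0.0965]
orientation: [0.681, 0.195, 0.677, -0.2]
wrist_force: [-0.9, -12.8, -1.3]
finger_gap: -0.0001
```

```bash
python3 -c "
from h import *
fx(env.get_state())"
```

```text
fixture mm [ -43.5 -147.1   96.5] yaw deg 75.9 tilt [ 0.002 -0.009] Ff [  3.18 -12.4   -1.31] t 10.5 j6 -0.12
```

Emit:
{"fn": "drive_tool", "kwargs": {"plan": [[[0, 0.35, -0.21, 5, 0, 0, 0], [0, 0.35, -0.21, 5, 0, 0, 0], [0, 0.35, -0.21, 5, 0, 0, 0], [0, 0.35, -0.21, 5, 0, 0, 0], [0, 0.35, -0.21, 5, 0, 0, 0]]]}}

```text
clock: 10.92
tcp_pos: [0.4818, -0.272, 0.0965]
orientation: [0.622, 0.337, 0.618, -0.343]
wrist_force: [-4.4, -12.0, -0.2]
finger_gap: -0.0
```

Emit:
{"fn": "drive_tool", "kwargs": {"plan": [[[0, 0.35, -0.21, 5, 0, 0, 0], [0, 0.35, -0.21, 5, 0, 0, 0], [0, 0.35, -0.21, 5, 0, 0, 0], [0, 0.35, -0.21, 5, 0, 0, 0], [0, 0.35, -0.21, 5, 0, 0, 0]]]}}

```text
clock: 11.33
tcp_pos: [0.492, -0.254, 0.0961]
orientation: [0.533, 0.464, 0.531, -0.468]
wrist_force: [-8.3, -8.4, 4.3]
finger_gap: -0.0002
```

```bash
python3 -c "
from h import *
fx(env.get_state())"
```

```text
fixture mm [ -42.5 -106.7   96.1] yaw deg 25.9 tilt [-0.002 -0.006] Ff [ -5.26 -10.56   4.34] t 11.33 j6 0.82
```

Emit:
{"fn": "drive_tool", "kwargs": {"plan": [[[0, 0.35, -0.21, 5, 0, 0, 0], [0, 0.35, -0.21, 5, 0, 0, 0], [0, 0.35, -0.21, 5, 0, 0, 0], [0, 0.35, -0.21, 5, 0, 0, 0], [0, 0.2, -0.1, 3, 0, 0, 0]]]}}

```text
clock: 11.75
tcp_pos: [0.507, -0.2429, 0.0956]
orientation: [-0.428, -0.561, -0.429, 0.564]
wrist_force: [-9.3, -2.4, 6.0]
finger_gap: -0.0001
```

```bash
python3 -c "
from h import *
fx(env.get_state())"
```

```text
fixture mm [-31.7 -91.4  95.6] yaw deg 2.9 tilt [-0.004 -0.002] Ff [-8.12 -5.17  6.04] t 11.75 j6 1.25
```

Emit:
{"fn": "drive_tool", "kwargs": {"plan": [[[0, 0.2, 0, 1, 0, 0, 0], [0, 0.15, 0, 1, 0, 0, 0], [0, 0.15, 0, 0.9, 0, 0, 0], [0, 0.1, 0, 0, 0, 0, 0], [0, 0.1, 0, 0, 0, 0, 0]]]}}

```text
clock: 12.17
tcp_pos: [0.513, -0.2424, 0.0952]
orientation: [-0.414, -0.571, -0.418, 0.573]
wrist_force: [-8.9, 3.8, 6.9]
finger_gap: -0.0001
```

```bash
python3 -c "
from h import *
fx(env.get_state())"
```

```text
fixture mm [-26.2 -89.1  95.2] yaw deg 0.3 tilt [-0.005  0.003] Ff [-9.62  0.79  6.86] t 12.17 j6 1.3
```

Emit:
{"fn": "drive_tool", "kwargs": {"plan": [[[0, 0.1, 0, 0, 0, 0, 0], [0, 0.1, 0, 0, 0, 0, 0], [0, 0.05, 0, 0, 0, 0, 0], [0, 0.05, 0, 0, 0, 0, 0], [0, 0, 0, 0, 0, 0, 0]]]}}

```text
clock: 12.58
tcp_pos: [0.5151, -0.2426, 0.0952]
orientation: [-0.413, -0.571, -0.418, 0.573]
wrist_force: [-11.6, 5.4, 9.3]
finger_gap: -0.0004
```

```bash
python3 -c "
from h import *
fx(env.get_state())"
```

```text
fixture mm [-24.2 -88.6  95.2] yaw deg 0.4 tilt [-0.006  0.004] Ff [-12.71   1.49   9.31] t 12.58 j6 1.3
```

Emit:
{"fn": "drive_tool", "kwargs": {"plan": [[[0, 0.1, 0, 0, 0, 0, 0], [0, 0.1, 0, 0, 0, 0, 0], [0, 0.1, 0, 0, 0, 0, 0], [0, 0, 0, 0, 0, 0, 0], [0, 0, 0, 0, 0, 0, 0]]]}}

```text
clock: 13.0
tcp_pos: [0.5152, -0.2427, 0.0952]
orientation: [-0.412, -0.57, -0.42, 0.574]
wrist_force: [-19.2, 7.6, 15.8]
finger_gap: 0.0001
```

```bash
python3 -c "
from h import *
fx(env.get_state())"
```

```text
fixture mm [-24.  -88.6  95.2] yaw deg 0.3 tilt [-0.011  0.005] Ff [-20.64   1.22  15.8 ] t 13.0 j6 1.3
```

The stop is reached: 20 N with no further motion. I'll back off, rise and look.

Emit:
{"fn": "drive_tool", "kwargs": {"plan": [[[0, -0.6, 0, 0, 0, 0, 0], [0, -1.5, 0, 0, 0, 0, 0], [-3.5, -1, 0, 0, 0, 0, 0], [-4, 0, 0.5, 0, 0, 0, 0], [-4, 0, 0.5, 0, 0, 0, 0]]]}}

```text
clock: 13.42
tcp_pos: [0.4879, -0.2449, 0.211]
orientation: [0.415, 0.572, 0.417, -0.572]
wrist_force: [1.1, -0.3, 0.2]
finger_gap: -0.0003
```

Emit:
{"fn": "drive_tool", "kwargs": {"plan": [[[-3, 0, 1, 0, 0, 0, 0], [0, 0, 0, 0, 0, 0, 0], [0, 0, 0, 0, 0, 0, 0], [0, 0, 0, 0, 0, 0, 0], [0, 0, 0, 0, 0, 0, 0]]]}}

```text
clock: 13.83
tcp_pos: [0.4854, -0.2548, 0.2384]
orientation: [-0.415, -0.572, -0.417, 0.572]
wrist_force: [0.2, -0.4, -0.0]
finger_gap: 0.0002
```

```bash
python3 -c "
from h import *
s=snap('wrist','w8'); fx(s)
im=cv2.imread('pics/w8.png'); cv2.imwrite('pics/w8b.png',cv2.resize(im,(800,600),interpolation=2))"
```

```text
fixture mm [ -48.5 -109.5  238.4] yaw deg 0.4 tilt [-0.002  0.002] Ff [ 0.37 -0.32 -0.01] t 13.83 j6 1.25
```

View pics/w8b.png

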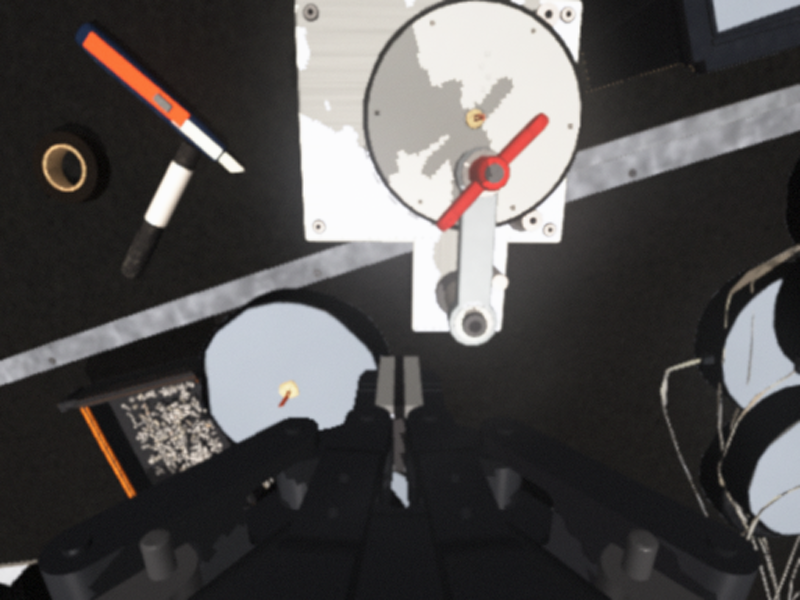

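```bash
python3 -c "
from hole import *
P=rep('w8',[(u*.64,v*.64) for u,v in [(433,22),(533,31),(377,112),(570,127),(420,202)]])
print('post',F(atz('w8',548*.64,14*.64,.07)),F(atz('w8',531*.64,220*.64,.07)))
print('pivot',F(atz('w8',474*.64,323*.64,.121)),'hub',F(atz('w8',492*.64,173*.64,.146)))
a,b=[F(atz('w8',u*.64,v*.64,.143)) for u,v in ((545,119),(443,226))]; print(a,b,(a+b)/2,np.degrees(np.arctan2(*(a-b)[::-1])))
# mid bar edges
print('bar', [F(atz('w8',u*.64,v*.64,.114)) for u,v in ((462,225),(496,225),(459,290),(491,290))])
"
```

```text
w8 mean [-5.8 10.5] circ [-0.2 -0.9 64.3] [ 0.2 -0.1 -0.2 -0.   0.1]
post [46.7 66.5] [ 45.9 -67.5]
pivot [  -0.5 -128.3] hub [ -0.2 -35.5]
[26.6 -7.6] [-24.9 -64.1] [  0.8 -35.9] 47.57689150167511
bar [array([-10.3, -66.7]), array([ 10.8, -66.5]), array([ -10.2, -108.3]), array([  10.5, -108.2])]
```

The arm is at its stop (bar edges at ±10.5 mm), the hub is at (-0.2,-35.5) and the wings are at 47.6°, so the thumbscrew is at about 0.74. I'll orbit the shut fingertip around the axis at 33 mm radius behind one wing. First I'll compute the rows.

```bash
python3 -c "
import numpy as np
ph=np.radians(135-18*np.arange(21)); P=3.3*np.c_[np.cos(ph),np.sin(ph)]
D=np.diff(P,axis=0)
for i in range(4): print([[0,round(d[0],2),round(-d[1],2),0,0,0,0] for d in D[5*i:5*i+5]])
print('start',10*P[0]+[0,-35.3])
"
```

```text
[[0, np.float64(0.84), np.float64(-0.61), 0, 0, 0, 0], [0, np.float64(0.98), np.float64(-0.32), 0, 0, 0, 0], [0, np.float64(1.03), np.float64(-0.0), 0, 0, 0, 0], [0, np.float64(0.98), np.float64(0.32), 0, 0, 0, 0], [0, np.float64(0.84), np.float64(0.61), 0, 0, 0, 0]]
[[0, np.float64(0.61), np.float64(0.84), 0, 0, 0, 0], [0, np.float64(0.32), np.float64(0.98), 0, 0, 0, 0], [0, np.float64(0.0), np.float64(1.03), 0, 0, 0, 0], [0, np.float64(-0.32), np.float64(0.98), 0, 0, 0, 0], [0, np.float64(-0.61), np.float64(0.84), 0, 0, 0, 0]]
[[0, np.float64(-0.84), np.float64(0.61), 0, 0, 0, 0], [0, np.float64(-0.98), np.float64(0.32), 0, 0, 0, 0], [0, np.float64(-1.03), np.float64(-0.0), 0, 0, 0, 0], [0, np.float64(-0.98), np.float64(-0.32), 0, 0, 0, 0], [0, np.float64(-0.84), np.float64(-0.61), 0, 0, 0, 0]]
[[0, np.float64(-0.61), np.float64(-0.84), 0, 0, 0, 0], [0, np.float64(-0.32), np.float64(-0.98), 0, 0, 0, 0], [0, np.float64(-0.0), np.float64(-1.03), 0, 0, 0, 0], [0, np.float64(0.32), np.float64(-0.98), 0, 0, 0, 0], [0, np.float64(0.61), np.float64(-0.84), 0, 0, 0, 0]]
start [-23.33452378 -11.96547622]
```

Emit:
{"fn": "drive_tool", "kwargs": {"plan": [[[0, 0.6, -2.4, 0, 0, 0, 0], [0, 0.6, -2.4, 0, 0, 0, 0], [0, 0.6, -2.5, 0, 0, 0, 0], [-0.2, 0.7, -2.5, 0, 0, 0, 0], [0, 0, 0, 0, 0, 0, 0]]]}}

```text
clock: 14.3
tcp_pos: [0.5411, -0.1662, 0.2403]
orientation: [0.416, 0.571, 0.418, -0.571]
wrist_force: [0.0, -0.1, -0.3]
finger_gap: 0.0001
```

```bash
python3 -c "
from h import *
fx(env.get_state())"
```

```text
fixture mm [-23.4  -7.9 240.3] yaw deg 0.6 tilt [-0.001  0.003] Ff [ 0.04 -0.09 -0.34] t 14.3 j6 1.44
```

Emit:
{"fn": "drive_tool", "kwargs": {"plan": [[[3.5, 0, 0.4, 0, 0, 0, 0], [3.5, 0, 0, 0, 0, 0, 0], [3, 0, 0, 0, 0, 0, 0], [1.9, 0, 0, -0.5, 0, 0, 0], [0, 0, 0, 0, 0, 0, 0]]]}}

```text
clock: 14.72
tcp_pos: [0.5346, -0.1721, 0.1167]
orientation: [-0.415, -0.568, -0.422, 0.572]
wrist_force: [-0.7, 0.4, -0.3]
finger_gap: 0.0002
```

```bash
python3 -c "
from h import *
fx(env.get_state())"
```

```text
fixture mm [-27.8 -15.5 116.7] yaw deg 0.9 tilt [-0.01   0.005] Ff [-0.76  0.2  -0.26] t 14.72 j6 1.42
```

Emit:
{"fn": "drive_tool", "kwargs": {"plan": [[[0, 0, 0, 1, 0, 0, 0], [0, 0, 0, 0, 0, 0, 0], [0, 0, 0, 0, 0, 0, 0], [0, 0, 0, 0, 0, 0, 0], [0, 0, 0, 0, 0, 0, 0]]]}}

```text
clock: 15.13
tcp_pos: [0.5396, -0.1743, 0.1241]
orientation: [0.414, 0.574, 0.413, -0.573]
wrist_force: [0.3, 0.2, -0.2]
finger_gap: -0.0
```

```bash
python3 -c "
from h import *
fx(env.get_state())"
```

```text
fixture mm [-22.4 -16.1 124.1] yaw deg -0.1 tilt [ 0.002 -0.001] Ff [ 0.22  0.23 -0.24] t 15.13 j6 1.44
```

Emit:
{"fn": "drive_tool", "kwargs": {"plan": [[[0.3, 0.8, -1.0, 0, 0, 0, 0], [0, 0.98, -0.32, 0, 0, 0, 0], [0, 1.03, 0, 0, 0, 0, 0], [0, 0.98, 0.32, 0, 0, 0, 0], [0, 0.84, 0.61, 0, 0, 0, 0]]]}}

```text
clock: 15.55
tcp_pos: [0.5852, -0.1841, 0.1199]
orientation: [0.414, 0.574, 0.414, -0.573]
wrist_force: [-0.4, 0.9, -0.5]
finger_gap: 0.0
```

```bash
python3 -c "
from h import *
s=snap('wrist','w9'); fx(s)
im=cv2.imread('pics/w9.png'); cv2.imwrite('pics/w9b.png',cv2.resize(im,(800,600),interpolation=2))"
```

```text
fixture mm [ 24.  -11.  119.9] yaw deg -0.1 tilt [0.001 0.   ] Ff [-0.64  0.76 -0.55] t 15.55 j6 1.46
```

View pics/w9b.png

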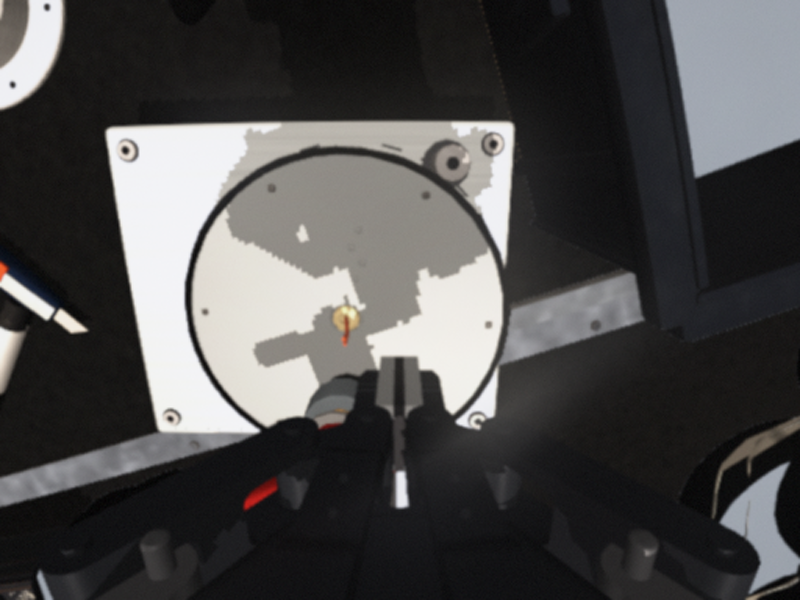

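The tip has gone past 45° and a red wing shows at (262,490), so it is turning. I'll continue the orbit.

Emit:
{"fn": "drive_tool", "kwargs": {"plan": [[[0, 0.61, 0.84, 0, 0, 0, 0], [0, 0.32, 0.98, 0, 0, 0, 0], [0, 0, 1.03, 0, 0, 0, 0], [0, -0.32, 0.98, 0, 0, 0, 0], [0, -0.61, 0.84, 0, 0, 0, 0]]]}}

```text
clock: 16.02
tcp_pos: [0.5687, -0.2306, 0.1196]
orientation: [0.413, 0.574, 0.413, -0.574]
wrist_force: [0.3, 0.1, 0.1]
finger_gap: 0.0001
```

```bash
python3 -c "
from h import *
fx(env.get_state())"
```

```text
fixture mm [ 22.9 -60.4 119.6] yaw deg -0.2 tilt [ 0.001 -0.   ] Ff [0.24 0.22 0.08] t 16.02 j6 1.38
```

Emit:
{"fn": "drive_tool", "kwargs": {"plan": [[[0, -0.84, 0.61, 0, 0, 0, 0], [0, -0.98, 0.32, 0, 0, 0, 0], [0, -1.03, 0, 0, 0, 0, 0], [0, -0.98, -0.32, 0, 0, 0, 0], [0, -0.84, -0.61, 0, 0, 0, 0]]]}}

```text
clock: 16.43
tcp_pos: [0.5229, -0.2148, 0.1198]
orientation: [-0.413, -0.574, -0.413, 0.574]
wrist_force: [0.0, 0.2, 0.6]
finger_gap: 0.0001
```

```bash
python3 -c "
from h import *
s=snap('wrist','w10'); fx(s)
im=cv2.imread('pics/w10.png'); cv2.imwrite('pics/w10b.png',cv2.resize(im,(800,600),interpolation=2))"
```

```text
fixture mm [-25.5 -59.7 119.8] yaw deg -0.2 tilt [-0. -0.] Ff [-0.02  0.2   0.61] t 16.43 j6 1.36
```

View pics/w10b.png

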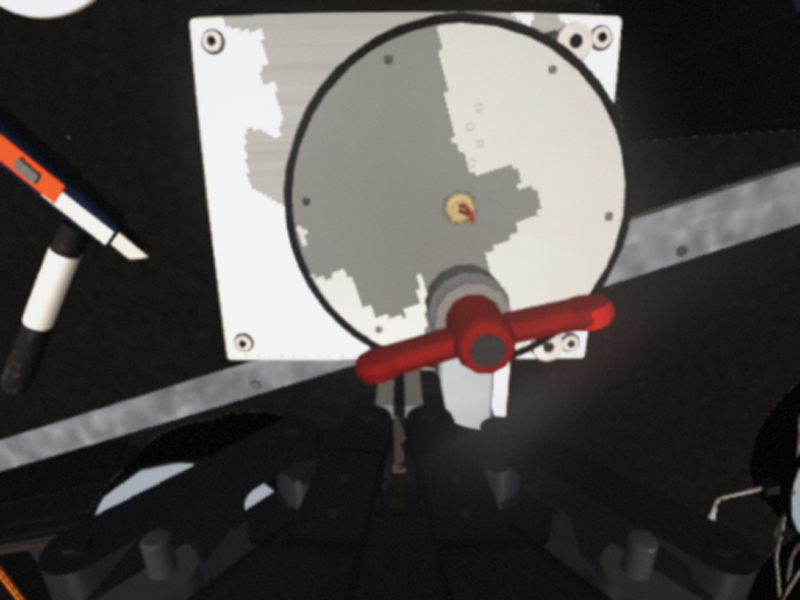

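The orbit works: the driven wing lies just ahead of the tip, at (370,365), and the puck is undisturbed. I'll finish turn one and start turn two.

Emit:
{"fn": "drive_tool", "kwargs": {"plan": [[[0, -0.61, -0.84, 0, 0, 0, 0], [0, -0.32, -0.98, 0, 0, 0, 0], [0, 0, -1.03, 0, 0, 0, 0], [0, 0.32, -0.98, 0, 0, 0, 0], [0, 0.61, -0.84, 0, 0, 0, 0]]]}}

```text
clock: 16.9
tcp_pos: [0.54, -0.1684, 0.1197]
orientation: [-0.413, -0.573, -0.414, 0.573]
wrist_force: [-0.2, 0.0, -0.7]
finger_gap: -0.0001
```

Emit:
{"fn": "drive_tool", "kwargs": {"plan": [[[0, 0.84, -0.61, 0, 0, 0, 0], [0, 0.98, -0.32, 0, 0, 0, 0], [0, 1.03, 0, 0, 0, 0, 0], [0, 0.98, 0.32, 0, 0, 0, 0], [0, 0.84, 0.61, 0, 0, 0, 0]]]}}

```text
clock: 17.32
tcp_pos: [0.5858, -0.1841, 0.1192]
orientation: [0.414, 0.573, 0.414, -0.573]
wrist_force: [-0.7, -0.1, -0.4]
finger_gap: 0.0001
```

```bash
python3 -c "
from h import *
fx(env.get_state())"
```

```text
fixture mm [ 24.5 -10.8 119.2] yaw deg -0.0 tilt [0. 0.] Ff [-0.59 -0.34 -0.36] t 17.32 j6 1.46
```

Emit:
{"fn": "drive_tool", "kwargs": {"plan": [[[0, 0.61, 0.84, 0, 0, 0, 0], [0, 0.32, 0.98, 0, 0, 0, 0], [0, 0, 1.03, 0, 0, 0, 0], [0, -0.32, 0.98, 0, 0, 0, 0], [0, -0.61, 0.84, 0, 0, 0, 0]]]}}

```text
clock: 17.73
tcp_pos: [0.5686, -0.2306, 0.1196]
orientation: [0.413, 0.574, 0.413, -0.574]
wrist_force: [1.1, 0.8, 0.3]
finger_gap: -0.0
```

```bash
python3 -c "
from h import *
fx(env.get_state())"
```

```text
fixture mm [ 22.9 -60.4 119.6] yaw deg -0.2 tilt [ 0. -0.] Ff [0.8  1.1  0.26] t 17.73 j6 1.38
```

Emit:
{"fn": "drive_tool", "kwargs": {"plan": [[[0, -0.84, 0.61, 0, 0, 0, 0], [0, -0.98, 0.32, 0, 0, 0, 0], [0, -1.03, 0, 0, 0, 0, 0], [0, -0.98, -0.32, 0, 0, 0, 0], [0, -0.84, -0.61, 0, 0, 0, 0]]]}}

```text
clock: 18.15
tcp_pos: [0.523, -0.2148, 0.12]
orientation: [-0.413, -0.574, -0.413, 0.574]
wrist_force: [0.1, -0.2, -0.0]
finger_gap: -0.0
```

```bash
python3 -c "
from h import *
s=snap('wrist','w11'); fx(s)
im=cv2.imread('pics/w11.png'); cv2.imwrite('pics/w11b.png',cv2.resize(im,(800,600),interpolation=2))"
```

```text
fixture mm [-25.4 -59.7 120. ] yaw deg -0.2 tilt [-0.    -0.001] Ff [ 0.15 -0.17 -0.02] t 18.15 j6 1.36
```

View pics/w11b.png

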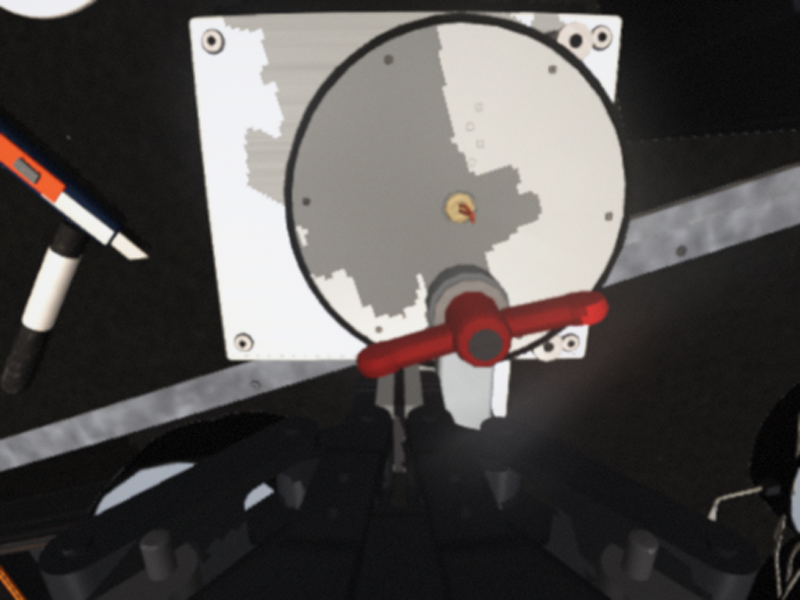

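One turn further, the hub is visibly lower and about 100° remains. I'll slow down for the last part.

Emit:
{"fn": "drive_tool", "kwargs": {"plan": [[[0, -0.61, -0.84, 0, 0, 0, 0], [0, -0.32, -0.98, 0, 0, 0, 0], [0, 0, -1.03, 0, 0, 0, 0], [0, 0.32, -0.98, 0, 0, 0, 0], [0, 0, 0, 0, 0, 0, 0]]]}}

```text
clock: 18.62
tcp_pos: [0.5324, -0.174, 0.1197]
orientation: [0.414, 0.573, 0.414, -0.573]
wrist_force: [-0.5, -0.4, 0.3]
finger_gap: 0.0003
```

```bash
python3 -c "
from h import *
fx(env.get_state())"
```

```text
fixture mm [-29.3 -18.  119.7] yaw deg 0.0 tilt [0.001 0.001] Ff [-0.37 -0.5   0.27] t 18.62 j6 1.43
```

Emit:
{"fn": "drive_tool", "kwargs": {"plan": [[[0, 0.2, -0.4, 0, 0, 0, 0], [0, 0.2, -0.4, 0, 0, 0, 0], [0, 0.2, -0.1, 0, 0, 0, 0], [0, 0.2, 0, 0, 0, 0, 0], [0, 0.1, 0, 0, 0, 0, 0]]]}}

```text
clock: 19.03
tcp_pos: [0.5428, -0.1704, 0.1194]
orientation: [0.413, 0.574, 0.413, -0.574]
wrist_force: [-0.0, 0.2, -0.4]
finger_gap: 0.0
```

```bash
python3 -c "
from h import *
fx(env.get_state())"
```

```text
fixture mm [-20.5 -11.4 119.4] yaw deg -0.1 tilt [-0.  0.] Ff [-0.07  0.18 -0.39] t 19.03 j6 1.45
```

Emit:
{"fn": "drive_tool", "kwargs": {"plan": [[[0, 0.1, 0, 0, 0, 0, 0], [0, 0.1, 0, 0, 0, 0, 0], [0, 0.1, 0, 0, 0, 0, 0], [0, 0.1, 0, 0, 0, 0, 0], [0, 0, 0, 0, 0, 0, 0]]]}}

```text
clock: 19.45
tcp_pos: [0.546, -0.1716, 0.1195]
orientation: [-0.413, -0.574, -0.414, 0.574]
wrist_force: [-1.3, -0.4, 0.8]
finger_gap: 0.0
```

```bash
python3 -c "
from h import *
s=snap('wrist','w12'); fx(s)
im=cv2.imread('pics/w12.png'); cv2.imwrite('pics/w12b.png',cv2.resize(im,(800,600),interpolation=2))"
```

```text
fixture mm [-17.1 -11.5 119.5] yaw deg -0.1 tilt [-0.001  0.   ] Ff [-1.15 -0.79  0.75] t 19.45 j6 1.45
```

View pics/w12b.png

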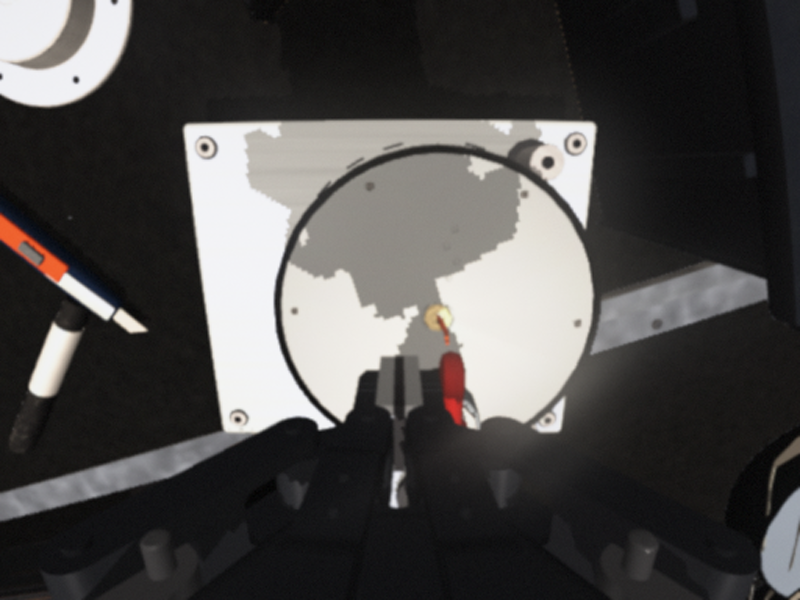

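Emit:
{"fn": "drive_tool", "kwargs": {"plan": [[[0, 0.1, 0, 0, 0, 0, 0], [0, 0.1, 0, 0, 0, 0, 0], [0, 0, 0, 0, 0, 0, 0], [0, 0, 0, 0, 0, 0, 0], [0, 0, 0, 0, 0, 0, 0]]]}}

```text
clock: 19.92
tcp_pos: [0.5465, -0.1717, 0.1194]
orientation: [-0.412, -0.573, -0.414, 0.574]
wrist_force: [-5.2, 1.7, 2.8]
finger_gap: -0.0003
```

```bash
python3 -c "
from h import *
fx(env.get_state())"
```

```text
fixture mm [-16.6 -11.4 119.4] yaw deg -0.1 tilt [-0.003  0.001] Ff [-5.5  -0.02  2.84] t 19.92 j6 1.45
```

Emit:
{"fn": "drive_tool", "kwargs": {"plan": [[[0, 0.1, 0, 0, 0, 0, 0], [0, 0.1, 0, 0, 0, 0, 0], [0, 0, 0, 0, 0, 0, 0], [0, 0, 0, 0, 0, 0, 0], [0, 0, 0, 0, 0, 0, 0]]]}}

```text
clock: 20.33
tcp_pos: [0.5469, -0.1717, 0.1193]
orientation: [-0.412, -0.572, -0.415, 0.575]
wrist_force: [-10.4, 3.9, 5.5]
finger_gap: -0.0
```

```bash
python3 -c "
from h import *
fx(env.get_state())"
```

```text
fixture mm [-16.2 -11.3 119.3] yaw deg -0.1 tilt [-0.006  0.002] Ff [-11.06   0.45   5.55] t 20.33 j6 1.45
```

Stopped: 11 N with only 0.4 mm of springy motion. I'll back off, rise and check.

Emit:
{"fn": "drive_tool", "kwargs": {"plan": [[[0, -0.5, 0, 0, 0, 0, 0], [0, -1, 0, 0, 0, 0, 0], [-3, -1, 0, 0, 0, 0, 0], [-4, -1, 2, 0, 0, 0, 0], [-4, 0, 3, 0, 0, 0, 0]]]}}

```text
clock: 20.75
tcp_pos: [0.5031, -0.2014, 0.2205]
orientation: [0.414, 0.573, 0.415, -0.573]
wrist_force: [0.9, -1.2, 0.3]
finger_gap: 0.0001
```

Emit:
{"fn": "drive_tool", "kwargs": {"plan": [[[-1, 0, 3, 0, 0, 0, 0], [0, 0, 2, 0, 0, 0, 0], [0, 0, 0, 0, 0, 0, 0], [0, 0, 0, 0, 0, 0, 0], [0, 0, 0, 0, 0, 0, 0]]]}}

```text
clock: 21.17
tcp_pos: [0.4883, -0.2502, 0.229]
orientation: [0.413, 0.574, 0.413, -0.574]
wrist_force: [0.1, 0.3, 0.0]
finger_gap: -0.0001
```

```bash
python3 -c "
from h import *
s=snap('wrist','w13'); fx(s)
im=cv2.imread('pics/w13.png'); cv2.imwrite('pics/w13b.png',cv2.resize(im,(800,600),interpolation=2))"
```

```text
fixture mm [ -47.2 -104.2  229. ] yaw deg -0.2 tilt [0.    0.001] Ff [0.04 0.31 0.02] t 21.17 j6 1.27
```

View pics/w13b.png

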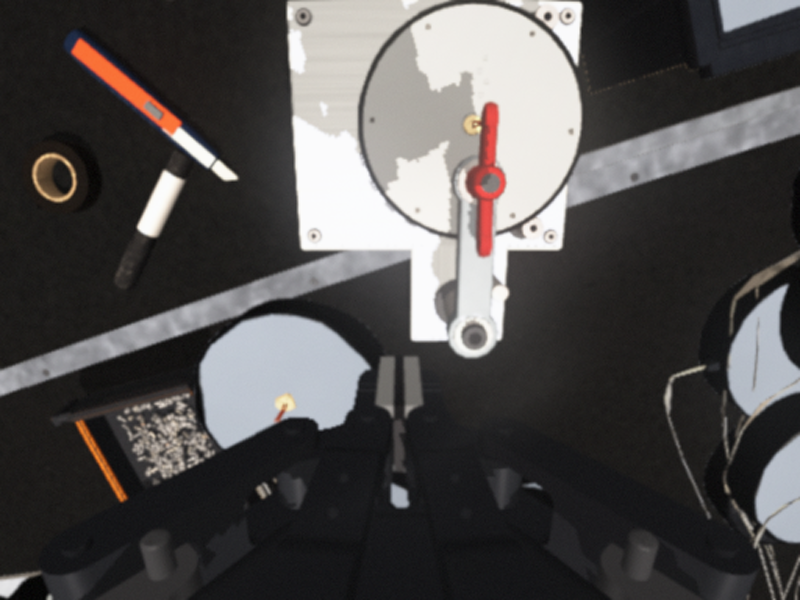

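```bash
python3 -c "
from hole import *
P=rep('w13',[(u*.64,v*.64) for u,v in [(429,27),(532,34),(373,120),(571,131),(418,210),(512,215)]])
print('post',F(atz('w13',547*.64,17*.64,.07)),F(atz('w13',531*.64,229*.64,.07)))
print('pivot',F(atz('w13',474*.64,334*.64,.121)),'hub',F(atz('w13',489*.64,183*.64,.138)))
a,b=[F(atz('w13',u*.64,v*.64,.135)) for u,v in ((491,108),(484,250))]; print(a,b,(a+b)/2,np.degrees(np.arctan2(*(a-b)[::-1])))
print('bar', [F(atz('w13',u*.64,v*.64,.114)) for u,v in ((459,265),(493,265))])
"
```

```text
w13 mean [ 0.1 -0.9] circ [ 0.1 -0.8 63.9] [-0.   0.1 -0.  -0.   0.1 -0.1]
post [46.6 66. ] [ 45.6 -68.4]
pivot [  -0.5 -127.5] hub [  0.3 -35.8]
[0.2 1.8] [  0.1 -72.1] [  0.1 -35.2] 89.92110782414832
bar [array([-10.6, -85. ]), array([ 10.3, -85. ])]
```

Everything checks out, so I'll hand in.

```bash
python3 -c "
from h import *
print(env.hand_in()); st()"
```

```text
the job is handed in; nothing more can be done
None
the job is handed in; nothing more can be done
```

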